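# Put a vial away in the slide-top vial box

### The arm

A 7-joint arm with a two-finger parallel gripper is mounted at the origin on a cart in front of the work surface, level with it; the furniture and walls round the work are solid. World frame = base frame: x ahead of the robot, y to its left, z up, the work surface at z = 0. Lengths are in m, angles in rad, forces in N, time in s.
With the tool pointing down it reaches from about 0.425 to 0.95 m from the base axis. Payload 4.7 kg.
Tool frame: the origin (TCP) lies on the centre line of the jaws, within the pads' length; the fingertips stand ctrl.nose_length ahead of it and the grasp point (between the pads) lies 2 mm behind it (ctrl.nose_length is the distance from the TCP to the fingertips, in m); x points along the fingers, y is the direction in which the jaws open and shut, and the axes are right-handed (so a half turn about x gives the same grasp; the last joint's range is limited). The gripper opens to 85 mm and grips with 20 to 120 N. Pads are 22 mm wide; open, the fingers measure 114 mm over their backs; the gripper's body (76 mm by 85 mm) begins 54 mm behind the grasp point. The pads swing forward as they close: fully open they stand 13 mm farther back than shut.
Start: joints at [1.203, 0.469, -0.049, 1.532, 0.024, 1.141, -0.082], TCP at [0.224, -0.637, 0.248] pointing down, gripper open.
Joint ranges: [-2.59, 2.59], [-0.33, 1.99], [-1.39, 1.29], [0.1, 2.45], [-1.04, 4.18], [0.21, 1.99], [-2.66, 2.66]. Speed limits (rad/s): [2.57, 2.57, 3.14, 3.14, 3.14, 3.14, 3.14].

### API

Orientations are given as [roll, pitch, yaw] about the fixed x, y, z axes, in that order (R = Rz(yaw) Ry(pitch) Rx(roll)).
In Python, from cell import ctrl gives the robot as it stands. The module is installed in compiled form; this text tells all that it offers.
- The arm moves only by the tool apply_moves, never from a script. Its argument "increments" is a list of rows, each a list of 7 numbers: the shift along the tool's x, y, z in cm, then the turn, a rotation vector about the tool's x, y, z in rad, then the finger opening in cm, from 0 to 8.54. In form: [[tx, ty, tz, wx, wy, wz, gripper], ...]. A call has 1 to 8 rows; each row shifts and turns the commanded pose from where the row before left it, along the tool's axes as they then stand; what a row does not reach is not made up. A row lasts 1/8 s, in which the tool goes at most 62.5 mm and 10.7 degrees, less where a joint would pass 70% of its speed; a pose out of reach is approached as far as the arm can. A call with a gripper value outside its range is refused whole. The fingers move at their own pace and stop on an object; "newtons" is the grip in N (left out, the last holds). Time passes only in rows, so rows that do not move let the fingers close. It gives the time, the measured TCP pose, the force and the opening at its end, in the units of the state.
- ctrl.get_obs(): the state, without advancing time (a new reading comes with each control period).
- ctrl.camera(name): name is "scene" or "top" or "wrist"; returns the picture (384x512x3 uint8, blue, green, red); there is no depth.
- ctrl.calibration(name): a dict with "mtx" (3x3 intrinsics, pixels), "R" (3x3) and "t" (3): a world point X has camera coordinates R X + t. Camera axes: x right, y down, z forward; pixel columns grow to the right and rows downward; lengths in m; the calibration is good to about 2 mm. A picture is of the moment at which its call begins: read the wrist's pose just before it. calibration takes no time and is no camera call; for the wrist camera it gives the pose at the moment of the call.
- ctrl.sign_off(): hands the job in, once; it reports no verdict.
The state is a dict: "clock": time; "joint_pos": joint angles; "joint_vel": joint speeds; "tau": joint torques, N m; "tcp_pos": TCP position; "orientation": TCP orientation; "contact_force": force on the tool from outside, world axes, zero at the start; "moment": the same for the moment, N m; "grip_width": finger opening in m.
Only numpy, scipy, OpenCV 4.12 (cv2) and the standard library are available. Lean on these libraries where they do the work, as an engineer would, in place of code of your own. Each camera call takes 0.05 s, during which the arm holds its last target.

### The job

Put the loose glass vial away in the white slide-top box: slide the grey lid back over the small end ridge, far enough to reach the one empty place but without pulling it out of its channel, and stand the vial upright in that empty place. Then slide the lid home against the closed end, so that it has been forced back over the ridge and stays fully shut. The box is full of glass, so go gently: feel the lid over the ridge and up to its stop rather than ramming it, keep the other two vials of the row standing, and leave the petri dish and the dropper bottle where they are.

Things in the scene. Friction and masses are not known exactly. Their poses are not given: they have to be found in the camera images.
- vial_box: White plastic box, 176 mm long (x), 120 wide (y), 66 high; fixed to the worktop. Origin: centre of its underside, z up, x along the channel to the closed end; the mouth at x = -88 mm, where the lid slides out, faces roughly the robot. Side walls 8 mm thick. A nest plate inside, top 16 mm above the worktop, has two rows of three places: the working row at x = 42 mm, a full row of fixed vials at x = -12 mm.
- closed_end: End wall of the box, 4 mm thick, rigid, 66 mm high: the stop for the lid's front edge. Origin in the middle of its inner face, 84 mm from the box's origin along x, 33 mm above the worktop. Axes as the box's.
- ridge_top (a point): Top of the small rounded end ridge (7 mm round bar) on the low mouth wall, at x = -80 mm of the box, 55 mm above the worktop, 60 mm across the channel. It springs downwards, stiffly; 10 to 18 N along the channel force the lid's rib over it, either way, if the lid is free to ride up by its play; if the hand holds the lid down, far more. Axes as the box's.
- lid: Grey sliding lid, 172 mm long, 110 wide, about 0.11 kg, 1.5 mm play upwards and to each side in the channel. Axes as the box's; origin on its underside, straight above the box's origin and 56 mm up when shut. Front edge 83.7 mm ahead (+x), 0.3 mm from the stop when shut; tail 88 mm behind, top 65.5 mm up. Open by 80 mm it clears the working row and its tail sags a little; beyond 135 mm it leaves the channel.
- lid_rib (a point): Middle of the bottom of the round rib across the lid's underside, 77.5 mm behind the lid's origin, 52 mm above the worktop. Shut, it lies 2.5 mm inside the ridge and still rests on it. The ridge is felt over the first 8 mm of opening and the last 8 mm of closing, most at 5 to 7 mm from the stop, and lets go suddenly about 3 mm from it; elsewhere the lid runs freely (under 3 N).
- lid_bar (a point): Centre of the rigid grip bar standing on the lid, 50 mm behind the lid's origin: 12 mm thick along the channel (x), 60 mm long across it (y), from 65.5 to 87.5 mm above the worktop; this point is 76.5 mm up. Axes as the lid's.
- empty_place (a point): Centre of the floor of the empty square place, the middle one of the working row, 42 mm from the box's origin towards the closed end, 4 mm above the worktop; 26 mm wide, 12 mm deep. It is 42 mm from the inner face of the closed end; vials stand 33 mm to each side (y) and 54 mm behind (-x). Axes as the box's.
- vial_mid (a point): Centre (23.5 mm above its foot) of the loose brown glass vial standing on the worktop left of the box: body 22 mm in diameter up to 41 mm, narrower cap above, 47 mm high, 20 g. Gripped on the upper half of the body, the fingers stay above the nest plate when it stands in its place. Round; yaw does not matter.
- vial_left_mid (a point): Centre of the vial standing in the place 33 mm to the box's +y side of the empty place; the same kind of vial.
- vial_right_mid (a point): Centre of the vial standing in the place 33 mm to the box's -y side of the empty place; the same kind of vial.
- petri_dish: Bystander: white closed petri dish, 61 mm across, 13 mm high, flat on the worktop; origin under its centre.
- dropper: Bystander: small white dropper bottle, 16 mm in diameter, 50 mm high with its slender tip, thinner than the vial; origin under its centre.
There are look-alikes about, which are no part of the job. There is more than one size of the lid; the one meant has the size given above.

How it is judged:
By the outcome, as a careful person would: the job done as asked, in the order asked, and still so for the second after the job is handed in, with the robot touching nothing.
It also fails if it takes over 72 s, if anything falls off the work surface, if the arm or the gripper's body presses on something with over 40 N, if the wrist force passes 120 N, or if a joint passes its speed limit or range.

## Working session

There is one attempt and no reset: what is moved stays moved. The work goes in short steps, Python scripts to look and compute and a tool call to move; the robot and the scene stay as the last step left them, time stands still between calls to the robot, and variables do not carry over. Pictures are saved under pics/ and viewed, and the job is handed in when it is done.

Besides the shell and the picture viewer there is one more tool, called after "Request:" as name(argument=value, ...) on one line, values as JSON. apply_moves: Moves the arm, as the interface text tells. Its arguments: {"type":"object","properties":{"increments":{"type":"array","items":{"type":"array","items":{"type":"number"}}},"newtons":{"type":"number"}},"required":["increments"]}

```bash
ls; mkdir -p pics
python3 - <<'E'
from cell import ctrl
import cv2
o=ctrl.get_obs()
for k,v in o.items(): print(k,v)
print(ctrl.nose_length)
for n in ["scene","top","wrist"]:
    cv2.imwrite(f"pics/{n}0.png",ctrl.camera(n)); c=ctrl.calibration(n); print(n,c)
E
```

```text
pics
clock 0.0
joint_pos [ 1.20312698  0.46945958 -0.04862416  1.53371028  0.02412352  1.14100146
 -0.08228868]
joint_vel [ 1.12927240e-04  1.46425786e-03 -1.46026128e-03  1.89969099e-03
  1.62597870e-03  2.53663983e-05 -7.08282489e-04]
tau [-2.97799006e-04 -5.10307610e+01 -4.66575113e-02 -2.37716103e+01
  1.07421790e-02  7.50002218e-03 -1.28869237e-05]
tcp_pos [ 0.22415547 -0.63609962  0.24724234]
orientation [-1.52958214  1.5688044   1.95085906]
contact_force [-1.03591183  0.00282196 -0.71907333]
moment [-0.0143057  -0.057183   -0.06480571]
grip_width 0.08515521258687928
0.017
scene {'mtx': array([[463.27236643,   0.        , 254.17291892],
       [  0.        , 463.27236643, 193.04142578],
       [  0.        ,   0.        ,   1.        ]]), 'R': array([[-0.53143393, -0.84708768, -0.00452113],
       [-0.57495977,  0.3646194 , -0.73244383],
       [ 0.62209264, -0.38664603, -0.68081245]]), 't': array([0.39959195, 0.36771187, 0.79892043])}
top {'mtx': array([[394.01863943,   0.        , 257.91458424],
       [  0.        , 394.01863943, 191.54369394],
       [  0.        ,   0.        ,   1.        ]]), 'R': array([[-0.00703444, -0.99945092, -0.0323785 ],
       [-0.99769715,  0.00919912, -0.06719957],
       [ 0.06746052,  0.03183123, -0.99721404]]), 't': array([0.10073357, 0.60036903, 1.09689037])}
wrist {'mtx': array([[298.22944171,   0.        , 255.99898219],
       [  0.        , 298.22944171, 190.62456637],
       [  0.        ,   0.        ,   1.        ]]), 'R': array([[ 0.33188363, -0.94331892, -0.00163708],
       [-0.89759017, -0.31632792,  0.3070318 ],
       [-0.29014676, -0.1004294 , -0.95169785]]), 't': array([-0.67366182, -0.03998658,  0.38011349])}
```

View pics/scene0.png

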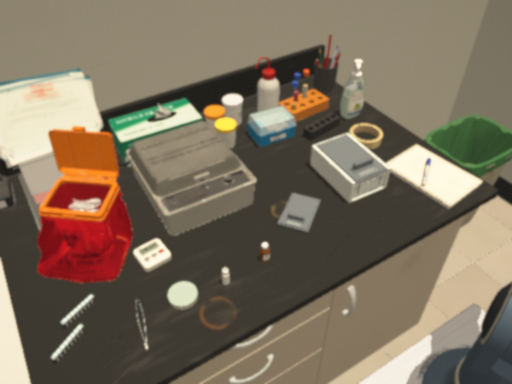

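View pics/top0.png

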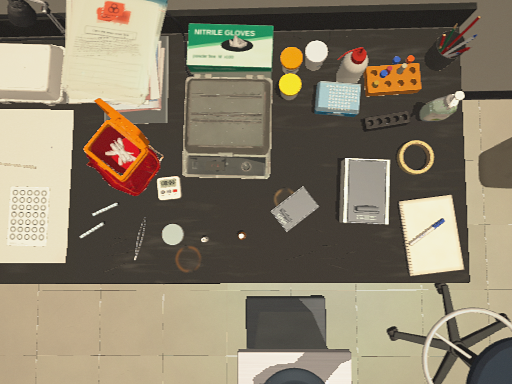

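View pics/wrist0.png

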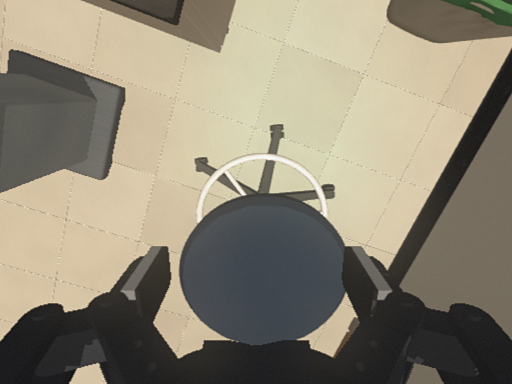

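Run:
```python
import cv2
t=cv2.imread("pics/top0.png"); s=cv2.imread("pics/scene0.png")
cv2.imwrite("pics/t1.png",cv2.resize(t[145:240,325:405],None,fx=6,fy=6,interpolation=cv2.INTER_CUBIC))
cv2.imwrite("pics/t2.png",cv2.resize(t[180:260,190:320],None,fx=6,fy=6,interpolation=cv2.INTER_CUBIC))
cv2.imwrite("pics/s1.png",cv2.resize(s[120:210,300:400],None,fx=6,fy=6,interpolation=cv2.INTER_CUBIC))
cv2.imwrite("pics/s2.png",cv2.resize(s[180:300,210:330],None,fx=5,fy=5,interpolation=cv2.INTER_CUBIC))
```

```text
(no output)
```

View pics/t1.png

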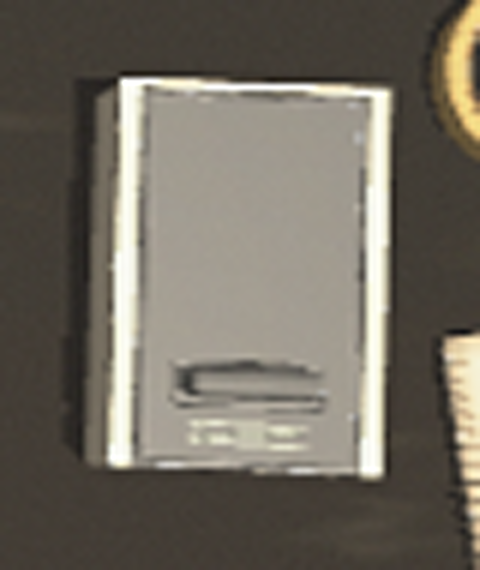

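View pics/t2.png

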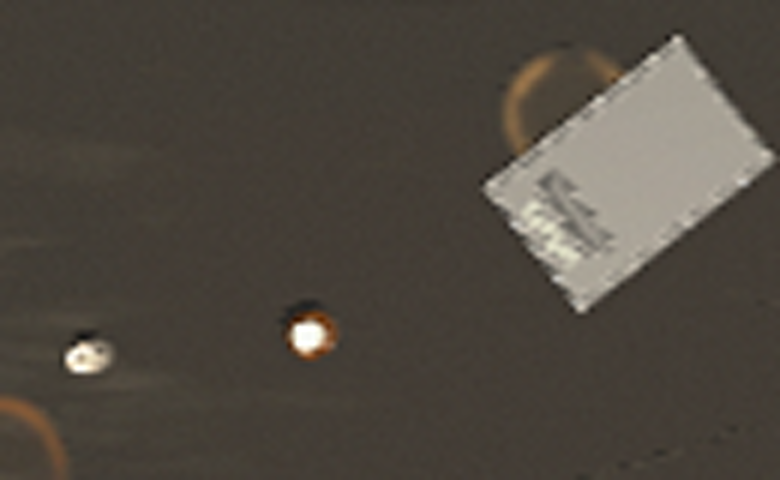

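View pics/s1.png

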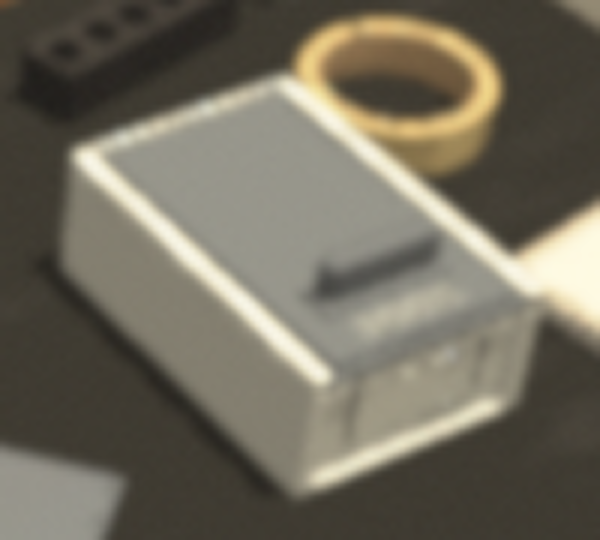

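View pics/s2.png

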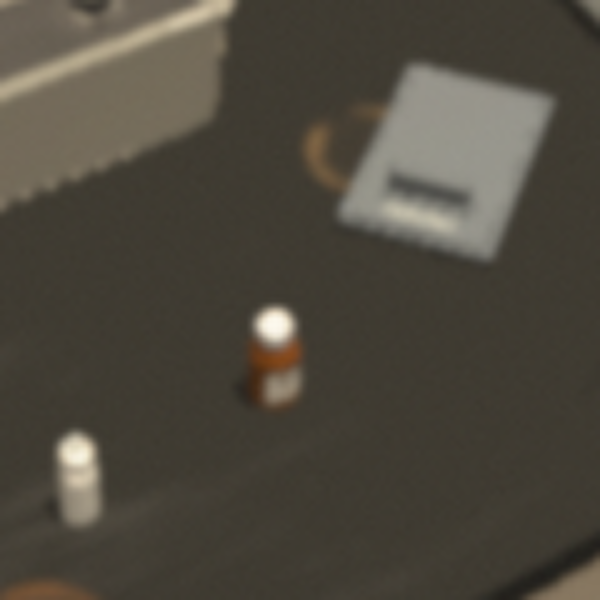

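```bash
cat > h.py <<'E'
import numpy as np, cv2
from cell import ctrl
from scipy.spatial.transform import Rotation as Rn
from scipy.optimize import least_squares
def proj(n,X,c=None):
    c=c or ctrl.calibration(n); p=(np.atleast_2d(X)@c['R'].T+c['t'])@c['mtx'].T; return p[:,:2]/p[:,2:]
def unproj(n,px,z,c=None):
    c=c or ctrl.calibration(n); d=c['R'].T@np.linalg.inv(c['mtx'])@np.array([px[0],px[1],1.]); C=-c['R'].T@c['t']
    return C+d*(z-C[2])/d[2]
def tool():
    o=ctrl.get_obs(); return o,Rn.from_euler('xyz',o['orientation']).as_matrix()
def plan(target,yawy=None,o=None):
    """increment (cm, tool axes) to reach target TCP pos; tool y axis along world angle yawy, x down"""
    o,R=tool()
    dp=R.T@(np.array(target)-o['tcp_pos'])*100
    return dp
def goalR(a):
    # tool x down, y at angle a in plane
    x=np.array([0,0,-1.]);y=np.array([np.cos(a),np.sin(a),0]);return np.c_[x,y,np.cross(x,y)]
E
python3 - <<'E'
from h import *
co=np.array([[88,60,66],[88,-60,66],[-88,60,66],[-88,-60,66]])/1000
T=np.array([[345,158],[390.3,159.7],[343,222.7],[389,224.7]])+0
S=np.array([[78,150],[285,78],[325,385],[535,292]])/6.+[300,120]
def w(p): 
    c,s=np.cos(p[2]),np.sin(p[2]);return co@np.array([[c,-s,0],[s,c,0],[0,0,1]]).T+[p[0],p[1],0]
f=lambda p,a,b:np.r_[a*(proj('top',w(p))-T).ravel(),b*(proj('scene',w(p))-S).ravel()]
for a,b in((1,1),(1,0),(0,1)):
    r=least_squares(f,[.6,-.3,0],args=(a,b));print(r.x,r.fun.round(1))
# vial
print('vial top',unproj('top',np.array([310,335])/6+[190,180],.047))
print('vial scene cap top',unproj('scene',np.array([274,318])/5+[210,180],.045), 'foot',unproj('scene',np.array([275,398])/5+[210,180],.0))
print('dropper',unproj('top',np.array([88,357])/6+[190,180],.04),'dish',unproj('top',[172,234],.01))
for q in [(680,37),(775,157),(580,312),(485,187)]: print(unproj('top',np.array(q)/6+[190,180],.01))
o,R=tool();print(R.round(3))
E
```

```text
[ 0.5965072  -0.19851055 -0.05064967] [-0.1  0.  -0.9  0.  -0.   0.1 -1.   0.1 -0.7  0.1  0.8 -0.9 -0.7 -0.9
  2.3 -1. ]
[ 0.59667251 -0.19997199 -0.05058874] [ 0.4 -0.  -0.4 -0.   0.5  0.  -0.5  0.  -0.  -0.   0.  -0.  -0.  -0.
  0.  -0. ]
[ 0.59516378 -0.19593875 -0.05006117] [-0.   0.  -0.   0.  -0.   0.  -0.   0.  -1.2  0.7  0.4 -0.3 -1.1 -0.2
  1.9 -0.4]
vial top [0.47745324 0.14074249 0.047     ]
vial scene cap top [0.48054399 0.14259988 0.045     ] foot [ 4.73218136e-01  1.46239550e-01 -1.11022302e-16]
dropper [0.46757186 0.24444161 0.04      ] dish [0.48216767 0.34368386 0.01      ]
[ 0.6161895  -0.03390029  0.01      ]
[ 0.55862135 -0.07800159  0.01      ]
[0.48594013 0.01525835 0.01      ]
[0.54544429 0.05969997 0.01      ]
[[-0.001  0.332 -0.943]
 [ 0.001 -0.943 -0.332]
 [-1.    -0.002  0.   ]]
```

```bash
cat >> h.py <<'E'
BOX=np.array([.5965,-.1985,0]); YAW=-.0505
def b2w(p,box=None,yaw=None):
    box=BOX if box is None else box; yaw=YAW if yaw is None else yaw
    c,s=np.cos(yaw),np.sin(yaw); p=np.asarray(p,float)
    return box+np.array([c*p[0]-s*p[1],s*p[0]+c*p[1],p[2]])
def rows(target,a,n,grip,rnd=2):
    o,R=tool(); p=o['tcp_pos'].copy(); G=goalR(a)
    for k in range(n):
        m=n-k
        w=Rn.from_matrix(R.T@G).as_rotvec()/m
        d=R.T@(np.array(target)-p)/m*100
        d=d.round(rnd); w=w.round(3)
        print(list(map(float,d))+list(map(float,w))+[grip],end=',\n')
        p=p+R@d/100; R=R@Rn.from_rotvec(w).as_matrix()
    print('end',p,Rn.from_matrix(R.T@G).as_rotvec().round(3))
E
python3 - <<'E'
from h import *
print(b2w([-.05,0,.0765]))
for n in['top','scene','wrist']:
    c=ctrl.calibration(n);print(n,-c['R'].T@c['t'])
rows(b2w([-.05-.02,0,.19]),YAW,12,8.5,1)
E
```

```text
[ 0.54656374 -0.19597607  0.0765    ]
top [0.52569828 0.06024003 1.13744062]
scene [-0.07322626  0.51331395  0.81504988]
wrist [ 0.29797446 -0.60995224  0.37292751]
[0.5, -2.6, -3.6, -0.098, -0.0, 0.0, 8.5],
[0.5, -2.3, -3.8, -0.099, -0.0, 0.0, 8.5],
[0.5, -1.9, -4.0, -0.098, -0.0, 0.0, 8.5],
[0.5, -1.5, -4.2, -0.099, -0.0, 0.0, 8.5],
[0.5, -1.0, -4.3, -0.098, -0.0, 0.0, 8.5],
[0.5, -0.6, -4.4, -0.099, -0.0, 0.0, 8.5],
[0.5, -0.2, -4.5, -0.098, -0.0, 0.0, 8.5],
[0.5, 0.3, -4.5, -0.099, -0.0, 0.0, 8.5],
[0.4, 0.7, -4.4, -0.098, -0.0, 0.0, 8.5],
[0.5, 1.1, -4.3, -0.099, -0.0, 0.0, 8.5],
[0.4, 1.6, -4.2, -0.098, -0.001, 0.0, 8.5],
[0.5, 1.9, -4.0, -0.099, -0.0, 0.001, 8.5],
end [ 0.52616063 -0.1950399   0.18991711] [ 0. -0. -0.]
```

Request:
apply_moves(increments=[[0.5,-2.6,-3.6,-0.098,0,0,8.5],[0.5,-2.3,-3.8,-0.099,0,0,8.5],[0.5,-1.9,-4.0,-0.098,0,0,8.5],[0.5,-1.5,-4.2,-0.099,0,0,8.5],[0.5,-1.0,-4.3,-0.098,0,0,8.5],[0.5,-0.6,-4.4,-0.099,0,0,8.5],[0.5,-0.2,-4.5,-0.098,0,0,8.5],[0.5,0.3,-4.5,-0.099,0,0,8.5]])

```text
clock: 1.15
tcp_pos: [0.4262, -0.3413, 0.2081]
orientation: [-0.892, 1.571, -2.904]
contact_force: [-0.4, -1.2, -0.3]
grip_width: 0.0848
```

Request:
apply_moves(increments=[[0.4,0.7,-4.4,-0.098,0,0,4],[0.5,1.1,-4.3,-0.099,0,0,4],[0.4,1.6,-4.2,-0.098,0,0,4],[0.5,1.9,-4.0,-0.099,0,0,4],[0,0,0,0,0,0,4],[0,0,0,0,0,0,4]])

```text
clock: 1.9
tcp_pos: [0.5259, -0.1961, 0.19]
orientation: [-1.147, 1.57, -2.768]
contact_force: [-0.8, -0.7, -0.2]
grip_width: 0.0404
```

Run:
```python
from h import *
o,R=tool();c=ctrl.calibration('wrist');im=ctrl.camera('wrist')
print(o['tcp_pos'],o['orientation'],R.round(3).tolist(),o['contact_force'],o['grip_width'],o['joint_pos'])
cv2.imwrite('pics/w1.png',cv2.resize(im,(800,600)))
co=[b2w(np.array(q)/1000) for q in [(-56,30,87.5),(-56,-30,87.5),(-44,30,87.5),(-44,-30,87.5),(-88,60,66),(-88,-60,66),(88,60,66)]]
print(proj('wrist',co,c)*800/512)
np.savez('w1.npz',**c)
```

```text
[ 0.52590986 -0.19606631  0.19000096] [-1.14690732  1.56979257 -2.7684218 ] [[-0.001, 0.999, -0.051], [-0.0, -0.051, -0.999], [-1.0, -0.001, 0.0]] [-0.77067859 -0.65048612 -0.21076849] 0.04039155262754525 [ 0.64843401  0.38499858 -0.46707661  1.85005089  0.20925259  0.95566036
  0.03842098]
[[430.72812308 248.56514123]
 [428.5468893  358.64188039]
 [454.88185612 248.55390049]
 [450.92007852 358.63929015]
 [367.90668379 183.42406726]
 [372.28430328 388.76577821]
 [705.95196489 183.19676273]]
```

View pics/w1.png

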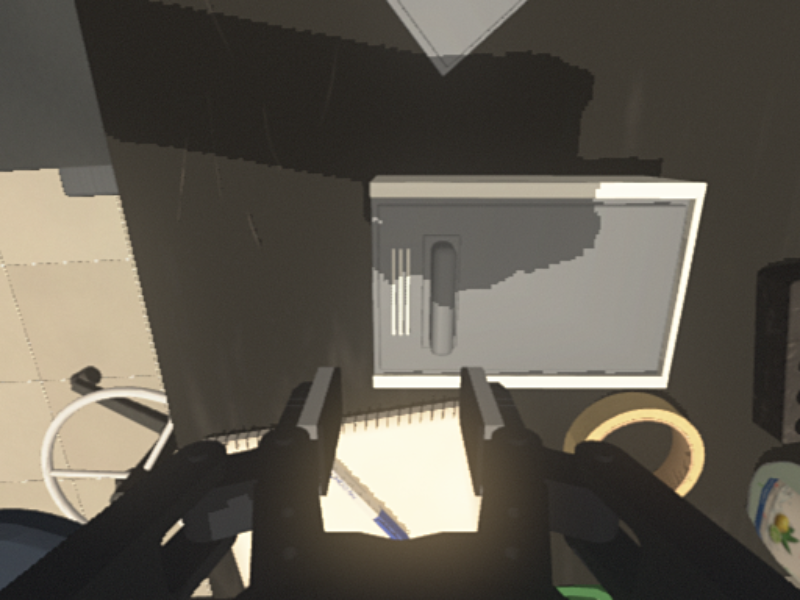

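Run:
```python
from h import *
rows(b2w([-.05,0.001,.089]),YAW,6,3.5,2)
```

```text
[1.68, 0.35, -0.05, -0.0, 0.0, 0.0, 3.5],
[1.69, 0.35, -0.05, -0.0, 0.0, 0.0, 3.5],
[1.68, 0.35, -0.05, -0.0, 0.0, 0.0, 3.5],
[1.69, 0.35, -0.05, -0.001, 0.0, 0.0, 3.5],
[1.68, 0.34, -0.04, -0.0, 0.0, 0.0, 3.5],
[1.69, 0.35, -0.05, -0.001, 0.001, 0.001, 3.5],
end [ 0.54662337 -0.19497691  0.08897454] [ 0. -0. -0.]
```

Request:
apply_moves(increments=[[0.5,1.05,-0.1,0,0,0,3.5],[1.8,1.05,-0.1,0,0,0,3.5],[2.4,0,-0.08,0,0,0,3.5],[2.4,0,0,0,0,0,3.5],[2.0,0,0,0,0,0,3.5],[1.0,0,0,0,0,0,3.5],[0,0,0,0,0,0,3.5]], newtons=30)

```text
clock: 2.82
tcp_pos: [0.5472, -0.1937, 0.0882]
orientation: [-1.958, 1.569, 2.704]
contact_force: [0.5, 1.0, 0.5]
grip_width: 0.0349
```

Run:
```python
from h import *
im=ctrl.camera('wrist')
cv2.imwrite('pics/w2.png',cv2.resize(im,(800,600)))
o,R=tool();print(o['tcp_pos'],o['contact_force'],R.round(3).tolist())
```

```text
[ 0.54770605 -0.19376644  0.0890471 ] [0.76121181 0.01422826 0.37206609] [[-0.0, 0.999, -0.05], [0.0, -0.05, -0.999], [-1.0, -0.0, -0.0]]
```

View pics/w2.png

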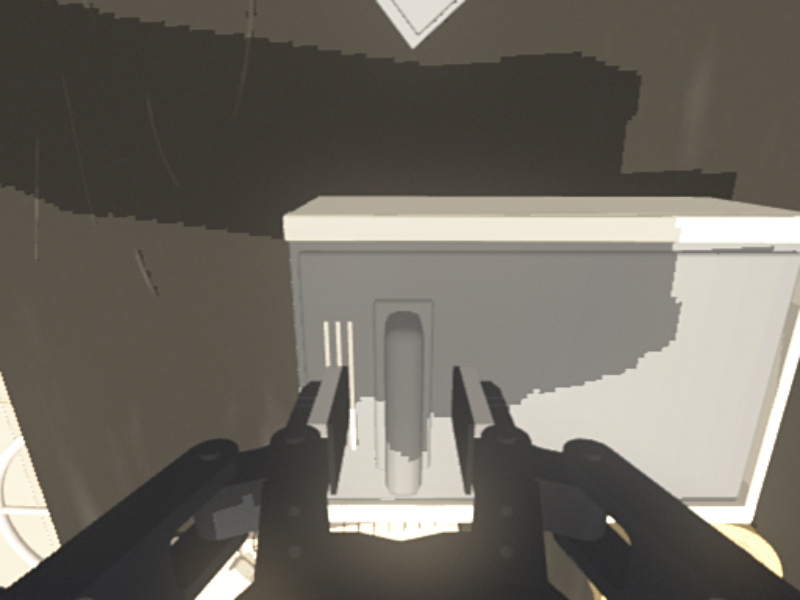

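Request:
apply_moves(increments=[[0,0,0,0,0,0,1.8],[0,0,0,0,0,0,1.0],[0,0,0,0,0,0,1.0],[0,0,0,0,0,0,1.0],[0,0,0,0,0,0,1.0]], newtons=30)

```text
clock: 3.5
tcp_pos: [0.5482, -0.1939, 0.0902]
orientation: [1.246, 1.569, -0.375]
contact_force: [0.9, -0.4, 5.7]
grip_width: 0.0114
```

Request:
apply_moves(increments=[[-0.12,0,0,0,0,0,1.0],[-0.05,0,0,0,0,0,1.0],[0,0,0,0,0,0,1.0],[0,0,0,0,0,0,1.0]])

```text
clock: 4.0
tcp_pos: [0.548, -0.194, 0.0905]
orientation: [1.706, 1.57, 0.085]
contact_force: [5.0, -1.1, -7.3]
grip_width: 0.0112
```

Request:
apply_moves(increments=[[0.03,-0.1,0,0,0,0,1.0],[0,-0.1,0,0,0,0,1.0],[0,0,0,0,0,0,1.0]])

```text
clock: 4.38
tcp_pos: [0.5478, -0.1939, 0.0906]
orientation: [1.603, 1.565, -0.018]
contact_force: [9.1, -1.5, -9.3]
grip_width: 0.0112
```

Request:
apply_moves(increments=[[0.05,-0.1,0,0,0,0,1.0],[0.03,-0.1,0,0,0,0,1.0],[0,0,0,0,0,0,1.0]])

```text
clock: 4.75
tcp_pos: [0.5476, -0.1939, 0.0905]
orientation: [1.568, 1.561, -0.052]
contact_force: [12.9, -2.0, -9.8]
grip_width: 0.011
```

Request:
apply_moves(increments=[[0.05,-0.1,0,0,0,0,1.0],[0.0,-0.1,0,0,0,0,1.0],[0,0,0,0,0,0,1.0]])

```text
clock: 5.12
tcp_pos: [0.5419, -0.1934, 0.0902]
orientation: [0.23, 1.57, -1.391]
contact_force: [-2.7, 0.0, 8.6]
grip_width: 0.011
```

Request:
apply_moves(increments=[[-0.1,-0.1,0,0,0,0,1.0],[0,-0.2,0,0,0,0,1.0],[0,-0.3,0,0,0,0,1.0],[0,0,0,0,0,0,1.0]])

```text
clock: 5.62
tcp_pos: [0.5347, -0.1932, 0.0901]
orientation: [-1.577, 1.57, 3.085]
contact_force: [-0.2, 0.2, -0.7]
grip_width: 0.0114
```

Request:
apply_moves(increments=[[0,-0.7,0,0,0,0,1.0],[0,-1.2,0,0,0,0,1.0],[0,-1.2,0,0,0,0,1.0],[0,-0.9,0,0,0,0,1.0],[0,0,0,0,0,0,1.0]])

```text
clock: 6.25
tcp_pos: [0.4946, -0.1914, 0.0905]
orientation: [-0.892, 1.57, -2.513]
contact_force: [-0.1, -0.2, -1.4]
grip_width: 0.0112
```

Request:
apply_moves(increments=[[0,-0.7,0,0,0,0,1.0],[0,-1.2,0,0,0,0,1.0],[0,-1.2,0,0,0,0,1.0],[0,-0.9,0,0,0,0,1.0],[0,0,0,0,0,0,1.0],[0,0,0,0,0,0,1.0]])

```text
clock: 7.0
tcp_pos: [0.4561, -0.1893, 0.0906]
orientation: [1.405, 1.57, -0.216]
contact_force: [-0.1, -0.3, -1.7]
grip_width: 0.011
```

Request:
apply_moves(increments=[[0.05,0,0,0,0,0,1.4],[0,0,0,0,0,0,2.2],[0,0,0,0,0,0,3.4],[0,0,0,0,0,0,3.4],[-1.5,0,0,0,0,0,3.4],[-3.5,0,0,0,0,0,3.4],[-4,0,0,0,0,0,3.4],[-1,0,0,0,0,0,3.4]])

```text
clock: 8.0
tcp_pos: [0.4572, -0.1895, 0.1933]
orientation: [1.18, 1.565, -0.441]
contact_force: [-0.7, 0.1, 0.4]
grip_width: 0.0341
```

Run:
```python
from h import *
im=ctrl.camera('wrist');t=ctrl.camera('top')
cv2.imwrite('pics/w3.png',cv2.resize(im,(800,600)))
cv2.imwrite('pics/t3.png',cv2.resize(t[140:270,180:420],None,fx=3.3,fy=3.3,interpolation=cv2.INTER_CUBIC))
o,R=tool();print(o['tcp_pos'],o['contact_force'],R.round(3).tolist())
V=np.array([.4785,.142,.15]);
rows(np.array([.4785,.142-.0,.19]),YAW,8,5,1)
```

```text
[ 0.45617572 -0.18946128  0.19141643] [ 0.5035094  -0.22009109 -0.52340998] [[0.003, 0.999, -0.05], [-0.002, -0.05, -0.999], [-1.0, 0.003, 0.002]]
[0.0, 0.1, -4.2, 0.0, 0.0, -0.0, 5],
[0.0, 0.1, -4.1, 0.0, 0.0, -0.0, 5],
[0.0, 0.1, -4.2, 0.0, 0.0, -0.0, 5],
[0.0, 0.1, -4.1, 0.0, 0.0, -0.001, 5],
[0.0, 0.0, -4.2, 0.0, 0.0, -0.0, 5],
[0.0, 0.1, -4.1, 0.0, 0.001, -0.001, 5],
[0.1, 0.0, -4.2, 0.0, 0.0, -0.0, 5],
[0.0, 0.1, -4.1, 0.0, 0.001, -0.001, 5],
end [0.47882441 0.14181886 0.19001302] [ 0. -0.  0.]
```

View pics/w3.png

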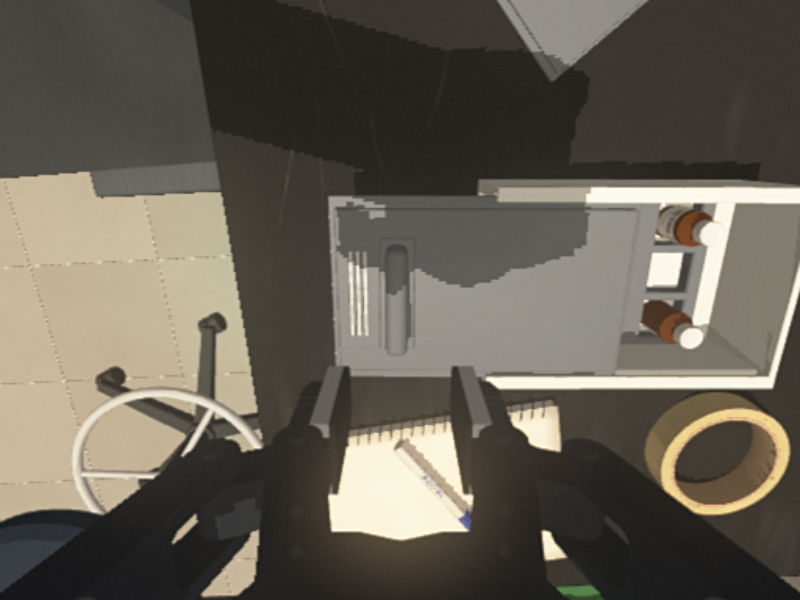

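View pics/t3.png

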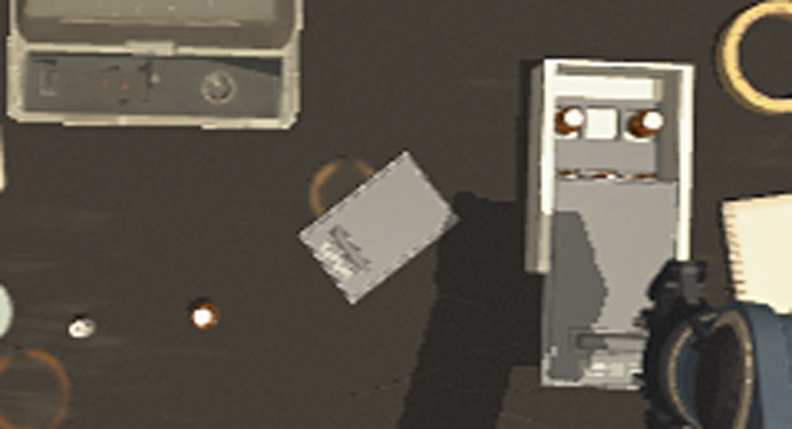

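Request:
apply_moves(increments=[[0,0.1,-3,0,0,0,4.5],[0,0.1,-4.1,0,0,0,4.5],[0,0.1,-4.2,0,0,0,4.5],[0,0.1,-4.1,0,0,0,4.5],[0,0.1,-4.2,0,0,0,4.5],[0,0.1,-4.1,0,0,0,4.5],[0,0.1,-4.2,0,0,0,4.5],[0,0,-1,0,0,0,4.5]])

```text
clock: 9.1
tcp_pos: [0.476, 0.1019, 0.1889]
orientation: [-1.958, 1.568, 2.709]
contact_force: [-0.3, -0.1, -0.1]
grip_width: 0.045
```

Run:
```python
from h import *
o,R=tool();c=ctrl.calibration('wrist');im=ctrl.camera('wrist')
cv2.imwrite('pics/w4.png',cv2.resize(im,(800,600)))
print(o['tcp_pos'],o['contact_force'],R.round(3).tolist(),o['joint_pos'])
np.savez('w4.npz',**c)
print(proj('wrist',[[.4785,.142,.047],[.4785,.142,0]],c)*800/512)
```

```text
[0.47598575 0.10190546 0.18888358] [-0.27690665 -0.10059548 -0.05712079] [[-0.002, 0.999, -0.045], [0.001, -0.045, -0.999], [-1.0, -0.002, -0.001]] [ 0.24484042  0.29597962 -0.64101867  2.00607227  0.2206653   0.90942446
 -0.55716376]
[[402.77027071 219.14573884]
 [402.55478698 208.94250829]]
```

View pics/w4.png

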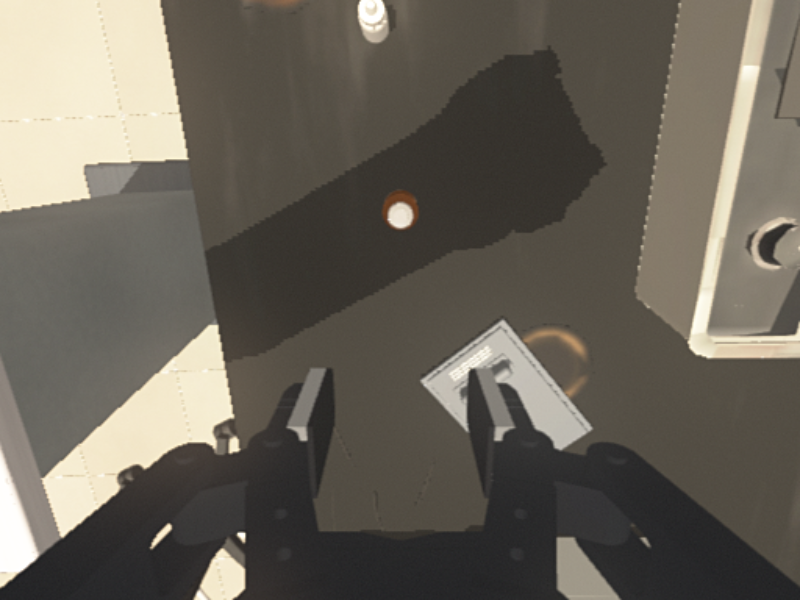

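Run:
```python
from h import *
c=dict(np.load('w4.npz'))
v=unproj('wrist',np.array([400,215])*.64,.047,c);print(v)
im=cv2.imread('pics/w4.png');cv2.imwrite('pics/w4c.png',cv2.resize(im[160:270,340:460],None,fx=5,fy=5))
rows([v[0],v[1],.10],YAW,4,4.5,2)
```

```text
[0.47702486 0.14442385 0.047     ]
[2.23, -0.02, -1.07, 0.001, -0.0, 0.001, 4.5],
[2.22, -0.03, -1.07, 0.001, -0.0, 0.0, 4.5],
[2.23, -0.02, -1.07, 0.001, -0.0, 0.001, 4.5],
[2.22, -0.03, -1.06, 0.002, -0.001, 0.0, 4.5],
end [0.477049   0.14441423 0.10000553] [-0.  0.  0.]
```

View pics/w4c.png

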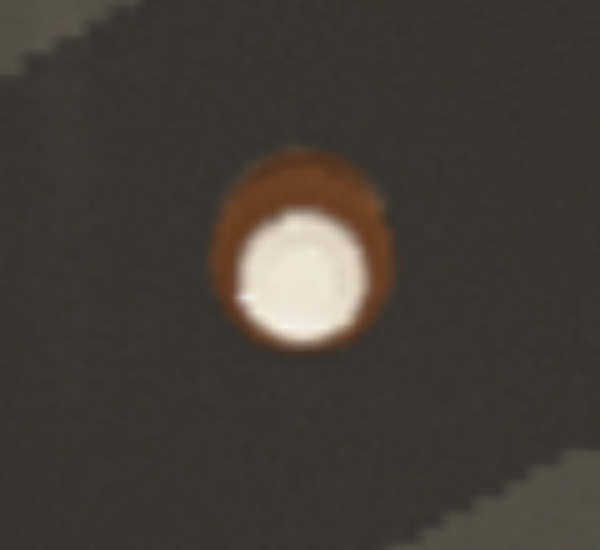

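Request:
apply_moves(increments=[[1.5,-0.03,-2.1,0.003,0,0,4.5],[3,-0.03,-2.1,0.002,0,0,4.5],[3.4,0,0,0,0,0,4.5],[3.4,0,0,0,0,0,4.5],[2.8,0,0,0,0,0,4.5],[1.5,0,0,0,0,0,4.5],[0,0,0,0,0,0,4.5]], newtons=20)

```text
clock: 10.02
tcp_pos: [0.478, 0.14, 0.033]
orientation: [-1.041, 1.568, -2.668]
contact_force: [-0.3, -0.6, 0.5]
grip_width: 0.045
```

Run:
```python
from h import *
im=ctrl.camera('wrist')
cv2.imwrite('pics/w5.png',cv2.resize(im,(800,600)))
o,R=tool();print(o['tcp_pos'],o['contact_force'],R.round(3).tolist())
```

```text
[0.47866194 0.14056098 0.03389108] [0.66335069 0.48035846 0.94711306] [[-0.0, 0.998, -0.056], [-0.0, -0.056, -0.998], [-1.0, -0.0, 0.0]]
```

View pics/w5.png

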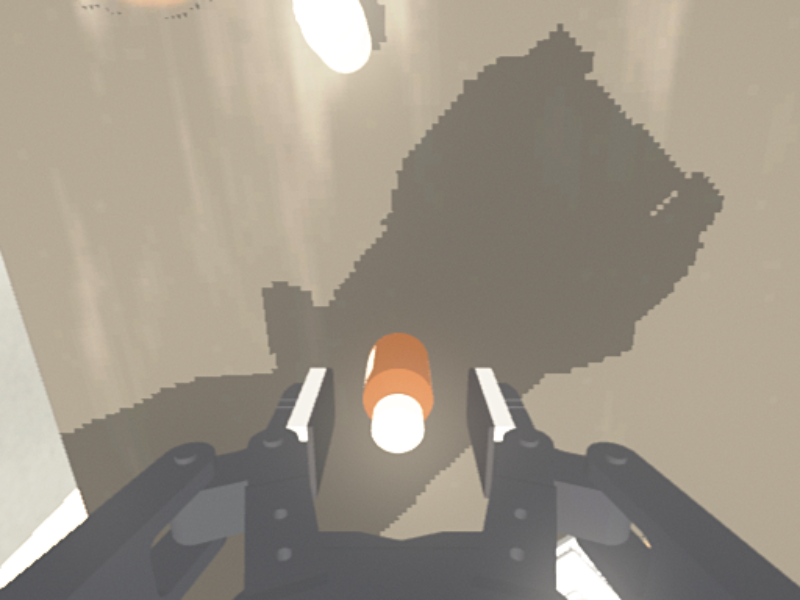

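Run:
```python
from h import *
o,R=tool();print(o['tcp_pos']);print(unproj('wrist',np.array([398,423])*.64,.047))
print(proj('wrist',[o['tcp_pos']])*800/512)
```

```text
[0.47866194 0.14056098 0.03389108]
[0.4779613  0.14686684 0.047     ]
[[401.64941474 416.71461923]]
```

Request:
apply_moves(increments=[[0,0,-0.45,-0.003,0,0,4.5],[0,0,0,0,0,0,4.5],[0,0,0,0,0,0,3.2],[0,0,0,0,0,0,2.0],[0,0,0,0,0,0,2.0],[0,0,0,0,0,0,2.0]], newtons=20)

```text
clock: 10.82
tcp_pos: [0.479, 0.1456, 0.0343]
orientation: [1.214, 1.57, -0.409]
contact_force: [-0.8, -1.0, 5.9]
grip_width: 0.0211
```

Run:
```python
from h import *
im=ctrl.camera('wrist')
cv2.imwrite('pics/w6.png',cv2.resize(im,(800,600)))
o,R=tool();print(o['tcp_pos'],o['contact_force'],R.round(3).tolist(),o['grip_width']);print(proj('wrist',[o['tcp_pos']+[0,0,.013]])*800/512)
```

```text
[0.47901802 0.14556395 0.03428901] [-1.07130718  0.20987305  6.64983197] [[0.001, 0.999, -0.052], [-0.0, -0.052, -0.999], [-1.0, 0.001, 0.0]] 0.02104849795335594
[[401.83295923 442.13466902]]
```

View pics/w6.png

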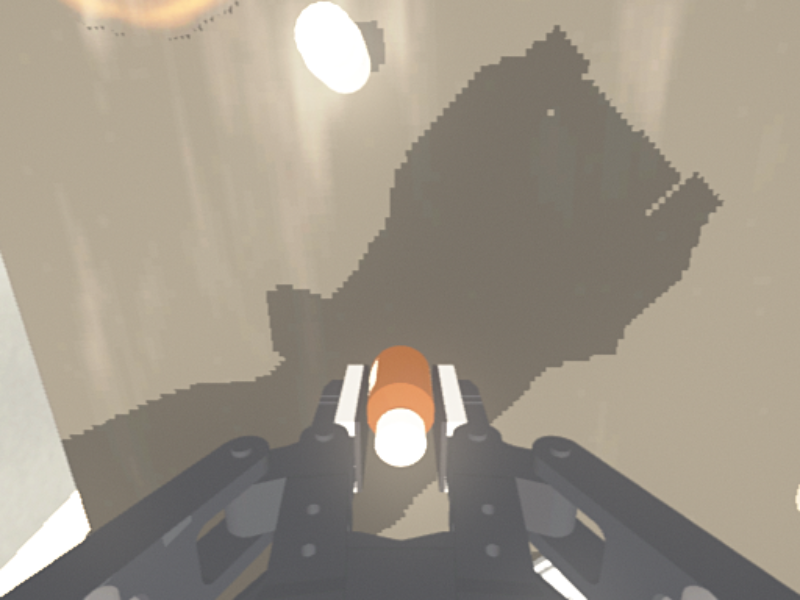

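Run:
```python
from h import *
print('pred',b2w([.042,0,.004]))
print('top',unproj('top',[601/3.3+180,122/3.3+140],.010))
c=b2w([.042,0,0]);o,R=tool();p=o['tcp_pos']
print(R.T@(c-p)*100, 'dist')
```

```text
pred [ 0.63844646 -0.2006201   0.004     ]
top [ 0.6408852  -0.20140651  0.01      ]
[ 3.44639661 17.71993336 33.74154494] dist
```

Request:
apply_moves(increments=[[-0.5,0,0,0,0,0,2.0],[-2.5,0,0,0,0,0,2.0],[-4,0,0,0,0,0,2.0],[-4,0,0,0,0,0,2.0],[-2,0,0,0,0,0,2.0],[0,0,0,0,0,0,2.0]])

```text
clock: 11.62
tcp_pos: [0.4796, 0.1458, 0.1652]
orientation: [1.796, 1.567, 0.173]
contact_force: [0.1, 0.2, 0.4]
grip_width: 0.0213
```

Request:
apply_moves(increments=[[0,1,2.5,0,0,0,2.0],[0,2.4,5,0,0,0,2.0],[0,2.4,5,0,0,0,2.0],[0,2.4,5,0,0,0,2.0],[0,2.4,5,0,0,0,2.0],[0,2.4,5,0,0,0,2.0],[0,2.4,5,0,0,0,2.0],[0,2.2,3,0,0,0,2.0]])

```text
clock: 12.62
tcp_pos: [0.6353, -0.2219, 0.1614]
orientation: [-1.355, 1.567, -2.982]
contact_force: [0.6, 0.8, 0.3]
grip_width: 0.0211
```

Request:
apply_moves(increments=[[0,0,1.5,0,0,0,2.0],[0,0,0,0,0,0,2.0],[0,0,0,0,0,0,2.0]])

```text
clock: 13.0
tcp_pos: [0.6348, -0.2308, 0.1636]
orientation: [-2.383, 1.569, 2.28]
contact_force: [-0.2, 0.3, -0.2]
grip_width: 0.021
```

Run:
```python
from h import *
o,R=tool();c=ctrl.calibration('wrist');im=ctrl.camera('wrist')
cv2.imwrite('pics/w7.png',cv2.resize(im,(800,600)))
np.savez('w7.npz',**c)
print(o['tcp_pos'],o['contact_force'],R.round(3).tolist(),o['grip_width'])
for q in [(88,60,66),(88,-60,66),(29,13,16),(55,13,16),(55,-13,16),(29,-13,16),(42,33,51),(42,-33,51),(84,0,66)]: print(q,proj('wrist',[b2w(np.array(q)/1000)],c)*800/512)
```

```text
[ 0.63475774 -0.23077674  0.16360099] [-0.24243421  0.33809808 -0.22071091] [[-0.001, 0.999, -0.049], [0.001, -0.049, -0.999], [-1.0, -0.001, -0.001]] 0.020967924819667725
(88, 60, 66) [[509.03199637 121.30126178]]
(88, -60, 66) [[492.6302372 364.5275225]]
(29, 13, 16) [[382.66021144 212.34208193]]
(55, 13, 16) [[427.38650115 212.37478124]]
(55, -13, 16) [[426.58317819 256.18651401]]
(29, -13, 16) [[383.13106987 256.14956818]]
(42, 33, 51) [[405.79352875 180.97813044]]
(42, -33, 51) [[405.26429654 306.73110065]]
(84, 0, 66) [[491.96309125 252.71976034]]
```

View pics/w7.png

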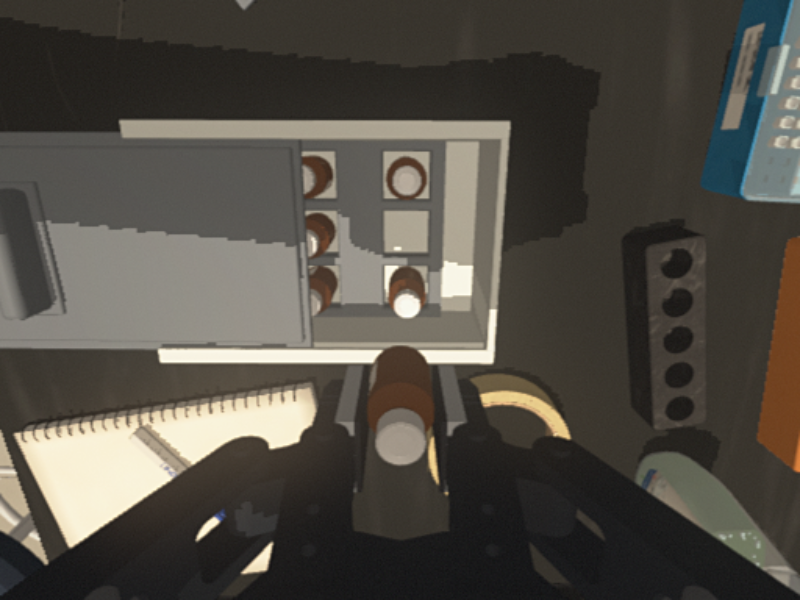

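Run:
```python
from h import *
c=dict(np.load('w7.npz'));o,R=tool();p=o['tcp_pos']
v=unproj('wrist',np.array([401,438])*.64,p[2]+.0125,c);print('vial cap',v,p)
im=cv2.imread('pics/w7.png');cv2.imwrite('pics/w7c.png',cv2.resize(im[120:480,290:520],None,fx=1.66,fy=1.66))
cv2.imwrite('pics/w7d.png',cv2.resize(im[140:330,370:510],None,fx=4,fy=3,interpolation=cv2.INTER_CUBIC))
```

```text
vial cap [ 0.63460518 -0.22955917  0.17643186] [ 0.6350313  -0.23072974  0.16393186]
```

View pics/w7d.png

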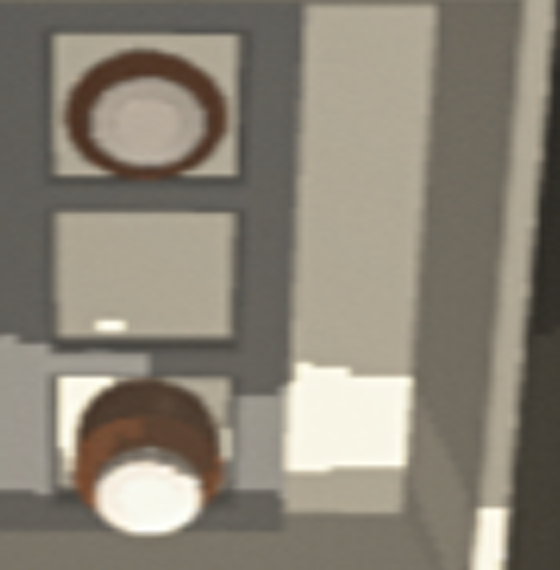

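Request:
apply_moves(increments=[[0,0.14,-1.5,0,0,0,2.0],[0,0.14,-1.54,0,0,0,2.0],[0,0,0,0,0,0,2.0],[1.5,0,0,0,0,0,2.0],[2.5,0,0,0,0,0,2.0],[2.5,0,0,0,0,0,2.0],[1.5,0,0,0,0,0,2.0],[0,0,0,0,0,0,2.0]])

```text
clock: 14.05
tcp_pos: [0.6387, -0.2031, 0.0821]
orientation: [-1.723, 1.568, 2.937]
contact_force: [0.7, -0.4, 0.6]
grip_width: 0.0212
```

Run:
```python
from h import *
o,R=tool();c=ctrl.calibration('wrist');im=ctrl.camera('wrist');s=ctrl.camera('scene')
cv2.imwrite('pics/w8.png',cv2.resize(im,(800,600)))
cv2.imwrite('pics/s8.png',cv2.resize(s[100:220,290:410],None,fx=5,fy=5,interpolation=cv2.INTER_CUBIC))
print(o['tcp_pos'],o['contact_force'],R.round(3).tolist(),o['grip_width'])
print(R.T@(np.array([.6393,-.2005,.0383])-o['tcp_pos'])*100)
B=BOX+[.0006,.0012,0]
for q in [(29,13,16),(55,13,16),(55,-13,16),(29,-13,16),(42,33,51),(42,-33,51),(88,60,66),(88,-60,66)]: print(q,proj('wrist',[b2w(np.array(q)/1000,B)],c)*800/512)
```

```text
[ 0.63866224 -0.20314968  0.08214044] [ 0.74369588 -0.35885762  0.62092228] [[-0.003, 0.999, -0.052], [0.001, -0.052, -0.999], [-1.0, -0.003, -0.0]] 0.02123888749370307
[ 4.38399674  0.06302624 -0.26592322]
(29, 13, 16) [[371.977282  298.8369401]]
(55, 13, 16) [[432.12910504 298.75402577]]
(55, -13, 16) [[431.05425458 353.81763079]]
(29, -13, 16) [[373.18962906 353.87008363]]
(42, 33, 51) [[402.05739183 275.08559531]]
(42, -33, 51) [[402.25831777 438.31212413]]
(88, 60, 66) [[555.93202376 200.51239808]]
(88, -60, 66) [[524.18229927 523.30558962]]
```

View pics/w8.png

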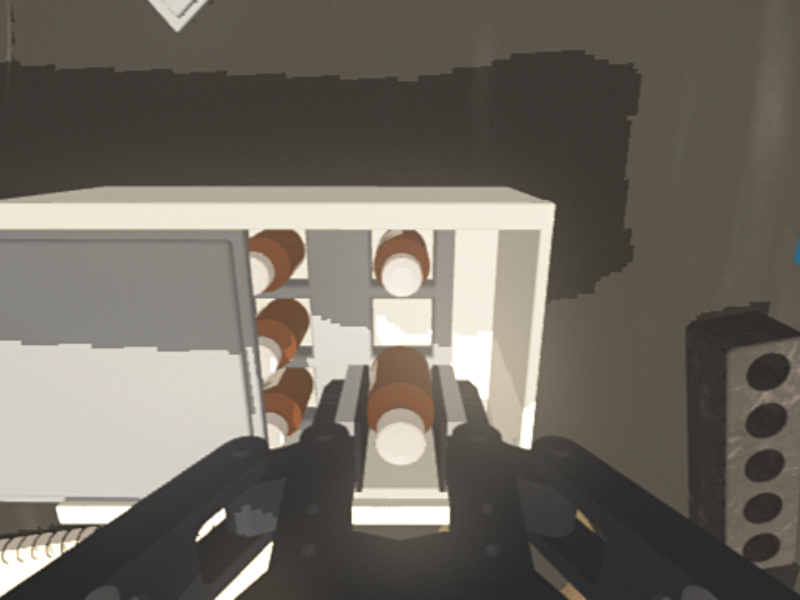

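View pics/s8.png

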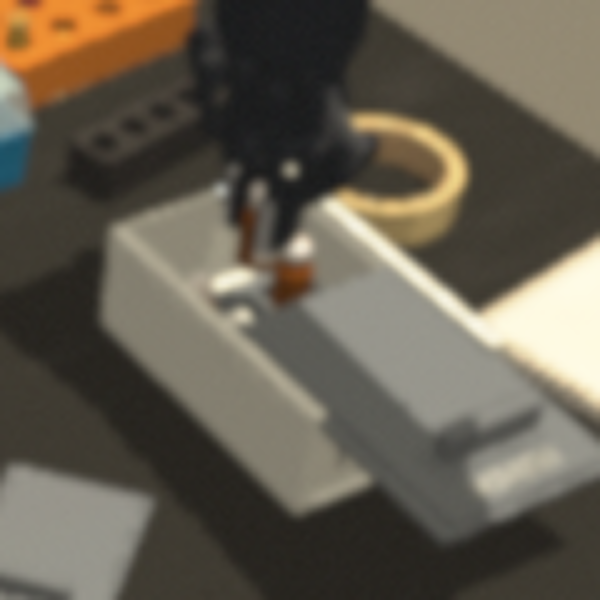

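Request:
apply_moves(increments=[[0,0.06,-0.27,0,0,0,2.0],[0.9,0,0,0,0,0,2.0],[0.9,0,0,0,0,0,2.0],[0,0,0,0,0,0,2.0],[0,0,0,0,0,0,2.0]])

```text
clock: 14.78
tcp_pos: [0.6405, -0.2003, 0.0658]
orientation: [-1.883, 1.571, 2.778]
contact_force: [0.6, 0.5, 0.6]
grip_width: 0.0214
```

Run:
```python
from h import *
o,R=tool();c=ctrl.calibration('wrist');im=ctrl.camera('wrist')
cv2.imwrite('pics/w9.png',cv2.resize(im,(800,600)))
print(o['tcp_pos'],o['contact_force'],R.round(3).tolist(),o['grip_width'])
print(R.T@(np.array([.6393,-.2005,.0383])-o['tcp_pos'])*100)
B=BOX+[.0006,.0012,0]
for q in [(29,13,16),(55,13,16),(42,33,51),(42,-33,51),(88,60,66),(88,-60,66)]: print(q,proj('wrist',[b2w(np.array(q)/1000,B)],c)*800/512)
```

```text
[ 0.640493   -0.20025136  0.06577655] [0.55304036 0.49562489 0.6254103 ] [[-0.0, 0.999, -0.052], [0.0, -0.052, -0.999], [-1.0, -0.0, -0.0]] 0.021416100823594304
[ 2.74766435 -0.1176141   0.03111148]
(29, 13, 16) [[365.16146923 318.61196087]]
(55, 13, 16) [[430.03034875 318.49805658]]
(42, 33, 51) [[396.76745343 297.82900743]]
(42, -33, 51) [[397.5335624  472.53793835]]
(88, 60, 66) [[567.81979202 218.67711718]]
(88, -60, 66) [[530.29779541 566.25754204]]
```

View pics/w9.png

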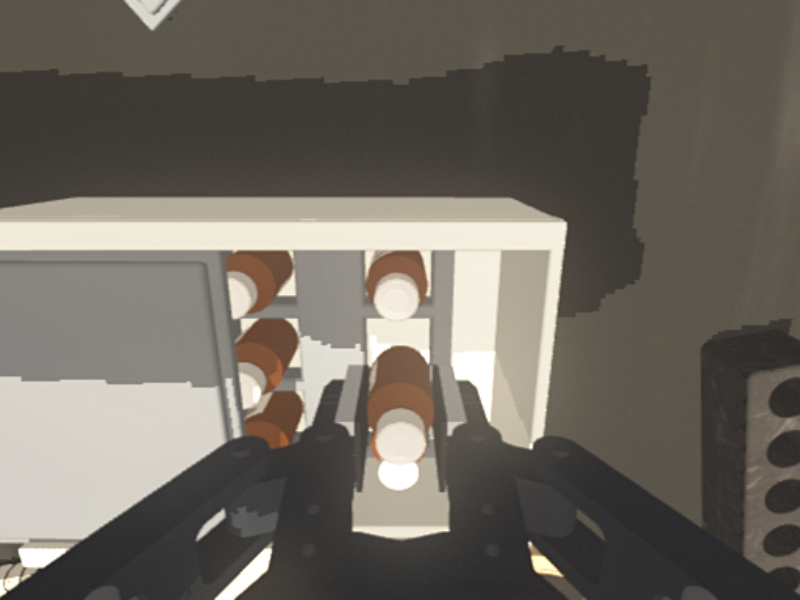

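Request:
apply_moves(increments=[[0.4,-0.1,0.02,0,0,0,2.0],[0.5,0,0,0,0,0,2.0],[0.4,0,0,0,0,0,2.0],[0,0,0,0,0,0,2.0]])

```text
clock: 15.32
tcp_pos: [0.6391, -0.2003, 0.0524]
orientation: [-1.75, 1.57, 2.911]
contact_force: [-0.9, -0.2, 0.3]
grip_width: 0.0211
```

Request:
apply_moves(increments=[[0.3,0,0,0,0,0,2.0],[0.3,0,0,0,0,0,2.0],[0.2,0,0,0,0,0,2.0],[0,0,0,0,0,0,2.0]])

```text
clock: 15.82
tcp_pos: [0.6394, -0.2004, 0.0447]
orientation: [-1.623, 1.571, 3.038]
contact_force: [0.1, 0.5, 0.3]
grip_width: 0.0213
```

Foot has entered the place freely (no force). Going on to the floor.

Request:
apply_moves(increments=[[0.3,0,0,0,0,0,2.0],[0.2,0,0,0,0,0,2.0],[0.1,0,0,0,0,0,2.0],[0.0,0,0,0,0,0,2.0]])

```text
clock: 16.32
tcp_pos: [0.6394, -0.2003, 0.0388]
orientation: [-1.482, 1.571, -3.104]
contact_force: [-0.6, -0.5, -1.0]
grip_width: 0.0213
```

Request:
apply_moves(increments=[[0.05,0,0,0,0,0,2.0],[0,0,0,0,0,0,2.3],[0,0,0,0,0,0,2.6],[0,0,0,0,0,0,3.2],[0,0,0,0,0,0,3.4],[0,0,0,0,0,0,3.4]])

```text
clock: 17.08
tcp_pos: [0.6393, -0.2004, 0.0385]
orientation: [-1.082, 1.571, -2.704]
contact_force: [-0.9, -0.5, 0.7]
grip_width: 0.0339
```

Run:
```python
from h import *
o,R=tool();im=ctrl.camera('wrist')
cv2.imwrite('pics/w10.png',cv2.resize(im,(800,600)))
print(o['tcp_pos'],o['contact_force'],o['grip_width'])
```

```text
[ 0.63933361 -0.20037415  0.03846543] [-0.91015638 -0.51087823  0.69304461] 0.033929367252430835
```

View pics/w10.png

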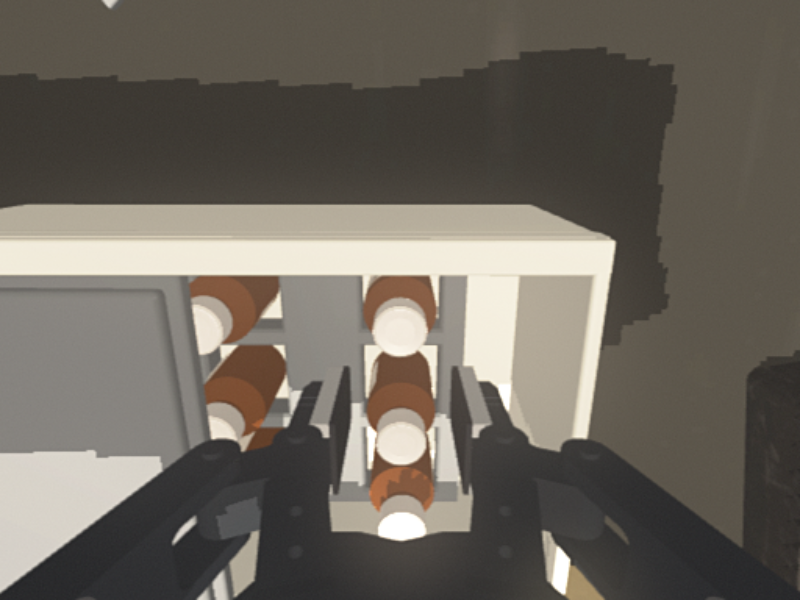

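Request:
apply_moves(increments=[[-0.5,0,0,0,0,0,3.4],[-1.5,0,0,0,0,0,3.4],[-3,0,0,0,0,0,3.4],[-4,0,0,0,0,0,3.4],[-4,0,0,0,0,0,3.4],[-2,-1,1,0,0,0,3.4],[0,-2.5,2,0,0,0,3.4],[0,-1.5,1,0,0,0,3.4]])

```text
clock: 18.12
tcp_pos: [0.5852, -0.2399, 0.1882]
orientation: [-0.905, 1.569, -2.531]
contact_force: [0.5, -0.1, -0.2]
grip_width: 0.0339
```

Run:
```python
from h import *
o,R=tool();im=ctrl.camera('wrist')
cv2.imwrite('pics/w11.png',cv2.resize(im,(800,600)))
print(o['tcp_pos'],R.round(3).tolist(),o['contact_force'],o['grip_width'])
print(R.T@(np.array([.4564,-.1895,.0895])-o['tcp_pos'])*100)
```

```text
[ 0.58516316 -0.23990036  0.18819303] [[-0.002, 0.999, -0.055], [-0.001, -0.055, -0.999], [-1.0, -0.002, 0.001]] [ 0.51673953 -0.09866487 -0.17756419] 0.03392048078641566
[  9.88415133 -13.11716259  -4.34145297]
```

View pics/w11.png

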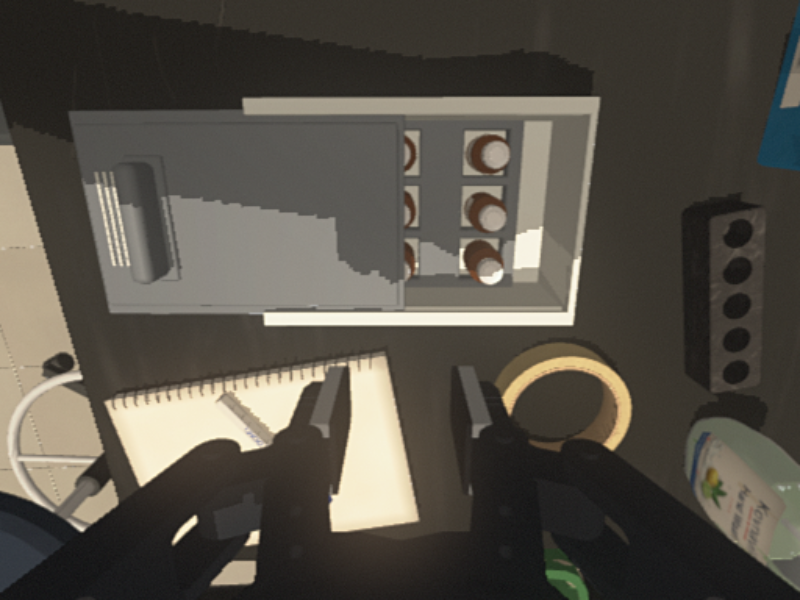

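Request:
apply_moves(increments=[[0,-1.5,-0.5,0,0,0,3.4],[0,-3,-1,0,0,0,3.4],[0,-3,-1,0,0,0,3.4],[0,-3,-1,0,0,0,3.4],[0,-2,-0.6,0,0,0,3.4],[0,-0.6,-0.2,0,0,0,3.4],[2,0,0,0,0,0,3.4],[2,0,0,0,0,0,3.4]])

```text
clock: 19.18
tcp_pos: [0.4598, -0.1882, 0.1481]
orientation: [1.519, 1.569, -0.104]
contact_force: [0.5, -0.3, 0.1]
grip_width: 0.0337
```

Request:
apply_moves(increments=[[1,0,0,0,0,0,3.4],[0,0,0,0,0,0,3.4]])

```text
clock: 19.42
tcp_pos: [0.459, -0.1878, 0.1378]
orientation: [-2.351, 1.569, 2.31]
contact_force: [-0.2, 0.3, -0.6]
grip_width: 0.0339
```

Run:
```python
from h import *
o,R=tool();im=ctrl.camera('wrist')
cv2.imwrite('pics/w12.png',cv2.resize(im,(800,600)))
print(o['tcp_pos'],R.round(3).tolist(),o['contact_force'],o['grip_width'])
print(R.T@(np.array([.4564,-.1895,.0895])-o['tcp_pos'])*100)
```

```text
[ 0.45898682 -0.1877664   0.13782047] [[-0.001, 0.999, -0.052], [0.001, -0.052, -0.999], [-1.0, -0.001, -0.001]] [-0.20990811  0.29535835 -0.58338247] 0.03385386215626851
[ 4.83210364 -0.24480459  0.19102273]
```

View pics/w12.png

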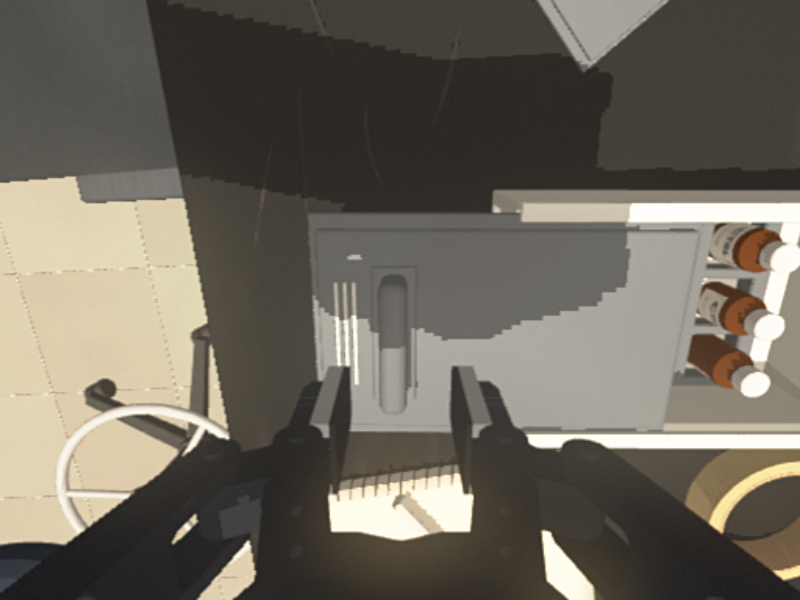

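Request:
apply_moves(increments=[[1.2,-0.12,0.1,0,0,0,3.4],[1.6,-0.12,0.09,0,0,0,3.4],[1.4,0,0,0,0,0,3.4],[0.6,0,0,0,0,0,3.4],[0,0,0,0,0,0,2.2],[0,0,0,0,0,0,1.0],[0,0,0,0,0,0,1.0],[0,0,0,0,0,0,1.0]], newtons=30)

```text
clock: 20.48
tcp_pos: [0.4568, -0.1898, 0.0908]
orientation: [1.306, 1.57, -0.317]
contact_force: [-0.4, 0.4, 0.2]
grip_width: 0.0112
```

Request:
apply_moves(increments=[[-0.05,0,0,0,0,0,1.0],[0,0,0,0,0,0,1.0]])

```text
clock: 20.72
tcp_pos: [0.4563, -0.1898, 0.091]
orientation: [-0.031, 1.571, -1.654]
contact_force: [0.2, -0.6, 0.3]
grip_width: 0.011
```

Request:
apply_moves(increments=[[0,0.6,0,0,0,0,1.0],[0,1.1,0,0,0,0,1.0],[0,1.2,0,0,0,0,1.0],[0,1.1,0,0,0,0,1.0],[0,0.3,0,0,0,0,1.0],[0,0,0,0,0,0,1.0]])

```text
clock: 21.48
tcp_pos: [0.5009, -0.1919, 0.0914]
orientation: [1.508, 1.568, -0.114]
contact_force: [0.6, -1.1, 4.3]
grip_width: 0.011
```

Request:
apply_moves(increments=[[0,0.6,-0.02,0,0,0,1.0],[0,1.0,-0.01,0,0,0,1.0],[0,1.0,0,0,0,0,1.0],[0,0.7,0,0,0,0,1.0],[0,0.2,0,0,0,0,1.0],[0,0,0,0,0,0,1.0]])

```text
clock: 22.22
tcp_pos: [0.5353, -0.1935, 0.0916]
orientation: [1.214, 1.57, -0.408]
contact_force: [-0.6, 0.3, 6.9]
grip_width: 0.0113
```

Request:
apply_moves(increments=[[-0.08,0,0,0,0,0,1.0],[0,0,0,0,0,0,1.0],[0,0,0,0,0,0,1.0]])

```text
clock: 22.6
tcp_pos: [0.5346, -0.1934, 0.0917]
orientation: [1.803, 1.57, 0.18]
contact_force: [0.5, 1.3, 2.2]
grip_width: 0.011
```

Request:
apply_moves(increments=[[-0.05,0.2,0,0,0,0,1.0],[0,0.2,0,0,0,0,1.0],[0,0.1,0,0,0,0,1.0],[0,0,0,0,0,0,1.0]])

```text
clock: 23.1
tcp_pos: [0.5392, -0.1937, 0.092]
orientation: [-1.936, 1.57, 2.725]
contact_force: [-0.2, -0.3, -0.8]
grip_width: 0.0108
```

Request:
apply_moves(increments=[[-0.02,0.1,0,0,0,0,1.0],[-0.03,0.1,0,0,0,0,1.0],[0,0,0,0,0,0,1.0]])

```text
clock: 23.48
tcp_pos: [0.5405, -0.1938, 0.0926]
orientation: [-1.494, 1.569, -3.117]
contact_force: [-2.7, 0.2, 1.0]
grip_width: 0.0113
```

Request:
apply_moves(increments=[[-0.03,0.1,0,0,0,0,1.0],[0,0.1,0,0,0,0,1.0],[0,0,0,0,0,0,1.0]])

```text
clock: 23.85
tcp_pos: [0.5414, -0.1939, 0.0929]
orientation: [-1.483, 1.566, -3.106]
contact_force: [-7.0, 1.4, 5.8]
grip_width: 0.011
```

Request:
apply_moves(increments=[[-0.08,0.1,0,0,0,0,1.0],[0,0.1,0,0,0,0,1.0],[0,0,0,0,0,0,1.0]])

```text
clock: 24.22
tcp_pos: [0.5416, -0.194, 0.093]
orientation: [-1.541, 1.562, 3.119]
contact_force: [-10.0, 0.9, 3.9]
grip_width: 0.0109
```

Request:
apply_moves(increments=[[-0.05,0.1,0,0,0,0,1.0],[0,0.1,0,0,0,0,1.0],[0,0,0,0,0,0,1.0]])

```text
clock: 24.6
tcp_pos: [0.542, -0.194, 0.093]
orientation: [-1.555, 1.559, 3.105]
contact_force: [-12.1, 1.3, 4.3]
grip_width: 0.0111
```

Request:
apply_moves(increments=[[-0.06,0.07,0,0,0,0,1.0],[0,0.05,0,0,0,0,1.0],[0,0,0,0,0,0,1.0]])

```text
clock: 24.98
tcp_pos: [0.5428, -0.1941, 0.093]
orientation: [-1.573, 1.558, 3.087]
contact_force: [-11.4, 1.0, 1.6]
grip_width: 0.0115
```

Request:
apply_moves(increments=[[-0.04,0.06,0,0,0,0,1.0],[0,0.05,0,0,0,0,1.0],[0,0,0,0,0,0,1.0]])

```text
clock: 25.35
tcp_pos: [0.5448, -0.1942, 0.0931]
orientation: [-1.604, 1.56, 3.056]
contact_force: [-7.5, 0.4, -3.7]
grip_width: 0.0113
```

Request:
apply_moves(increments=[[0.03,0.05,0,0,0,0,1.0],[0,0,0,0,0,0,1.0],[0,0,0,0,0,0,1.0]])

```text
clock: 25.72
tcp_pos: [0.548, -0.1943, 0.0933]
orientation: [-1.694, 1.566, 2.966]
contact_force: [-4.5, -0.2, -12.1]
grip_width: 0.0112
```

Request:
apply_moves(increments=[[0.12,0,0,0,0,0,1.0],[0.1,0,0,0,0,0,1.0],[0,0,0,0,0,0,1.0]])

```text
clock: 26.1
tcp_pos: [0.5481, -0.1943, 0.0932]
orientation: [-1.424, 1.566, -3.047]
contact_force: [-10.3, 0.5, 1.9]
grip_width: 0.0113
```

Request:
apply_moves(increments=[[0.0,0.1,0,0,0,0,1.0],[0,0.1,0,0,0,0,1.0],[0,0,0,0,0,0,1.0]])

```text
clock: 26.48
tcp_pos: [0.5482, -0.1943, 0.0932]
orientation: [-1.469, 1.561, -3.092]
contact_force: [-14.0, 1.9, 6.5]
grip_width: 0.0111
```

Request:
apply_moves(increments=[[-0.08,-0.15,0,0,0,0,1.0],[0,-0.1,0,0,0,0,1.0],[0,0,0,0,0,0,1.0]])

```text
clock: 26.85
tcp_pos: [0.5481, -0.1943, 0.0933]
orientation: [-1.51, 1.568, -3.134]
contact_force: [-6.5, 0.0, -5.1]
grip_width: 0.0108
```

Request:
apply_moves(increments=[[0.05,-0.08,0,0,0,0,1.0],[0,0,0,0,0,0,1.3],[0,0,0,0,0,0,2.0],[0,0,0,0,0,0,3.2],[0,0,0,0,0,0,3.4],[-2,0,0,0,0,0,3.4],[-4,0,0,0,0,0,3.4],[-4,0,0,0,0,0,3.4]])

```text
clock: 27.85
tcp_pos: [0.5492, -0.1941, 0.1956]
orientation: [1.501, 1.569, -0.122]
contact_force: [-0.1, -0.5, 0.0]
grip_width: 0.0339
```

Request:
apply_moves(increments=[[0,0,2,0,0,0,3.4],[0,0,2,0,0,0,3.4],[0,0,0,0,0,0,3.4]])

```text
clock: 28.22
tcp_pos: [0.5454, -0.2371, 0.192]
orientation: [-1.428, 1.569, -3.056]
contact_force: [-0.2, 0.1, 0.0]
grip_width: 0.0342
```

Run:
```python
from h import *
o,R=tool();c=ctrl.calibration('wrist');im=ctrl.camera('wrist')
cv2.imwrite('pics/w13.png',cv2.resize(im,(800,600),interpolation=cv2.INTER_CUBIC))
print(o['tcp_pos'],o['contact_force'])
B=BOX+[.0006,.0012,0]
for q in [(-88,60,66),(-88,-60,66),(88,60,66),(-88,55,65.5),(-88,-55,65.5),(83.7,0,65.5),(84,0,66),(-44,0,87.5),(-56,0,87.5)]: print(q,proj('wrist',[b2w(np.array(q)/1000,B)],c)*800/512)
```

```text
[ 0.54535704 -0.23713229  0.19196978] [-0.22356639  0.13787222  0.03154543]
(-88, 60, 66) [[323.38297073  98.66351719]]
(-88, -60, 66) [[335.285338  323.7378943]]
(88, 60, 66) [[677.51226693  95.96099603]]
(-88, 55, 65.5) [[324.11084235 109.53512085]]
(-88, -55, 65.5) [[334.97275161 315.29878049]]
(83.7, 0, 65.5) [[649.30603759 217.27109554]]
(84, 0, 66) [[650.33935131 217.40023043]]
(-44, 0, 87.5) [[412.50636109 225.29197442]]
(-56, 0, 87.5) [[388.19371824 225.44740304]]
```

View pics/w13.png

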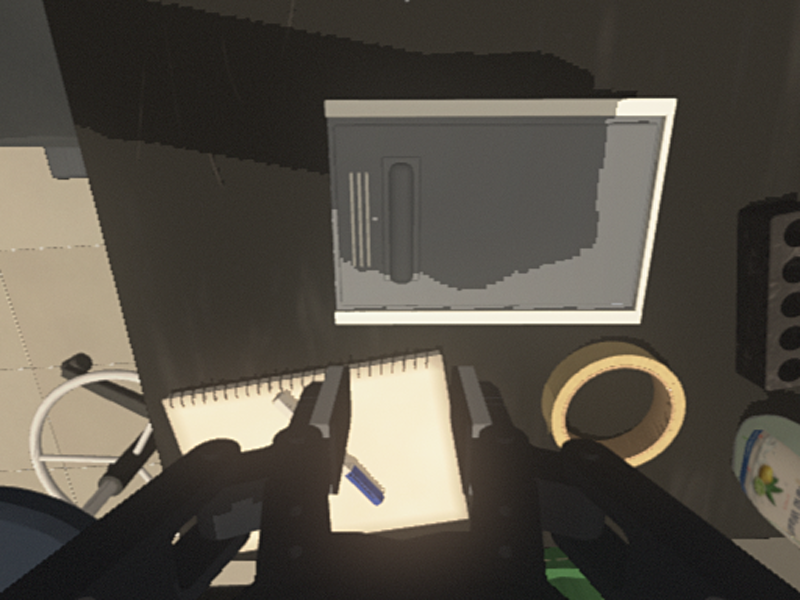

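Request:
apply_moves(increments=[[-2,-1,2,0,0,0,3.4],[-2,-2,4,0,0,0,3.4],[0,-2,5,0,0,0,3.4],[0,-2,5,0,0,0,3.4],[0,-1,2,0,0,0,3.4],[0,0,0,0,0,0,3.4],[0,0,0,0,0,0,3.4]])

```text
clock: 29.15
tcp_pos: [0.4586, -0.4075, 0.2327]
orientation: [3.034, 1.569, 1.414]
contact_force: [-0.4, 0.1, 1.2]
grip_width: 0.0343
```

Run:
```python
from h import *
t=ctrl.camera('top');s=ctrl.camera('scene')
t0=cv2.imread('pics/top0.png');s0=cv2.imread('pics/scene0.png');w=cv2.imread('pics/w13.png')
f=lambda a,k:cv2.resize(a,None,fx=k,fy=k,interpolation=cv2.INTER_CUBIC)
cv2.imwrite('pics/cmp_t.png',f(np.hstack([t0[145:240,325:405],t[145:240,325:405]]),5))
cv2.imwrite('pics/cmp_s.png',f(np.hstack([s0[120:210,300:400],s[120:210,300:400]]),4))
cv2.imwrite('pics/all_t.png',f(t[130:290,150:420],2.9))
```

```text
(no output)
```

View pics/cmp_t.png

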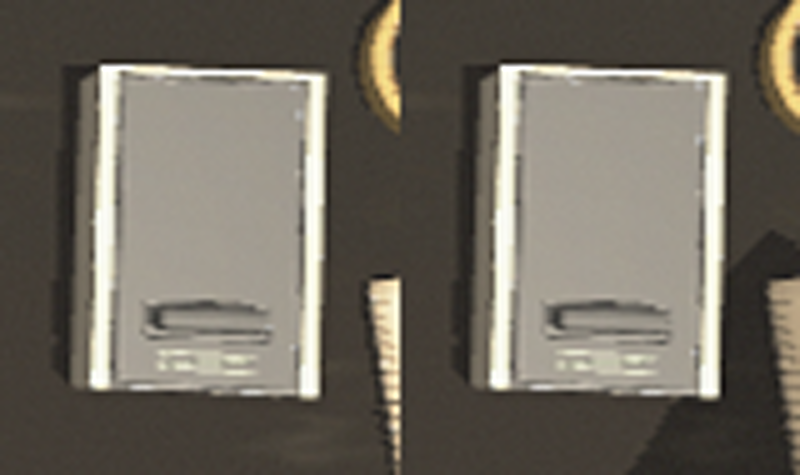

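View pics/cmp_s.png

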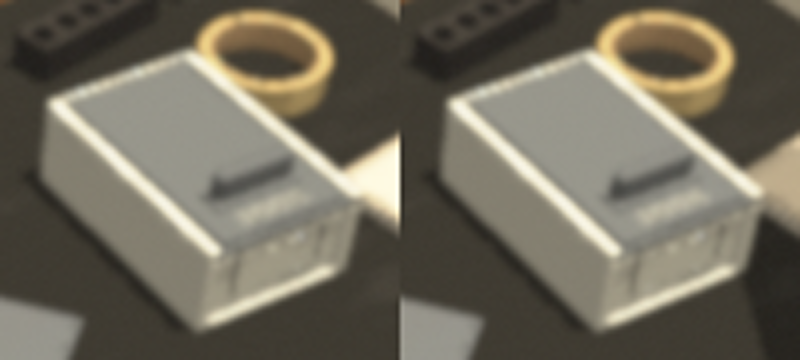

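View pics/all_t.png

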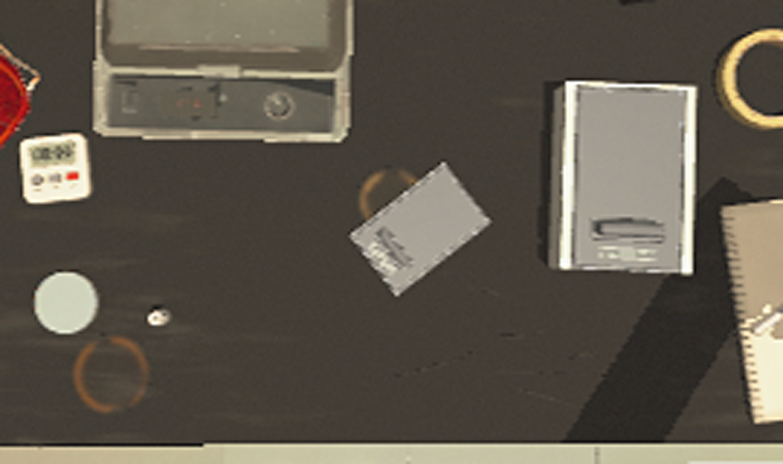

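The before and after pictures match pixel for pixel: the bar is at (607,320), offset by 400 from the first one. The lid is flush all round, the dish and dropper are where they were, and the arm is clear.

```bash
python3 -c "
from cell import ctrl
print(ctrl.get_obs()['clock'],ctrl.sign_off())"
```

```text
the job is handed in; nothing more can be done
29.25 None
```

The vial is standing in the empty middle place and the lid is fully shut again. I handed the job in at 29 s of the 72 s allowed; no verdict was given.

- **Opening:** I gripped the lid by its bar and pulled it back over the ridge, which took about 13 N. It opened 92 mm, so it stayed in its channel.
- **Vial:** I stood the loose brown vial in the place with no contact force showing on the way in. A picture afterwards showed all three vials of the row upright.
- **Closing:** The lid went back over the ridge at about 12 N along the channel and let go about 3 mm from the stop. A light push at the stop gave 14 N with no further travel.
- **Last checks:** The bar came back to its shut position within about 0.3 mm. The top and scene pictures match the first ones, and the petri dish, dropper and smaller spare lid had not moved.
- **What disagreed:** The arm sometimes settled 2 to 4 mm from where I sent it, which I corrected from the camera before gripping and before lowering the vial. When it first gripped the bar it also pressed down by about 6 N, and I took that off before pulling. With the lid shut I could not see the vials again.

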